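# Ratchet the specimen clamp tight

### The arm

A 6-joint arm with a two-finger parallel gripper is mounted at the origin on the work surface. World frame = base frame: x ahead of the robot, y to its left, z up, the work surface at z = 0. Lengths are in m, angles in rad, forces in N, time in s.
With the tool pointing down it reaches from about 0.4 to 0.825 m from the base axis. Payload 7 kg.
Tool frame: the origin (TCP) lies on the centre line of the jaws, within the pads' length; the fingertips stand 8 mm ahead of it and the grasp point (between the pads) lies 11 mm behind it; z points along the fingers, y is the direction in which the jaws open and shut (so a half turn about z gives the same grasp; the last joint's range is limited). The gripper opens to 88 mm and grips with 3 to 60 N. Pads are 19 mm wide; open, the fingers measure 130 mm over their backs; the gripper's body (78 mm by 193 mm) begins 47 mm behind the grasp point.
Start: joints at [1.494, 0.359, 0.012, 0, -1.224, -0.288], TCP at [0.241, 0.631, 0.235] pointing down, gripper open.
Joint ranges: [-3.07, 3.07], [-1.43, 2.12], [-1.02, 1.25], [-3.03, 1.67], [-3.05, -0], [-3.03, 3.03]. Speed limits (rad/s): [2.39, 2.39, 3.01, 3.14, 3.14, 3.14].

### API

Orientations are given as a unit quaternion [x, y, z, w].
In Python, from cell import manip gives the robot as it stands.
- The arm moves only by the tool send_rows, never from a script. Its argument "targets" is text: rows parted by semicolons, each of 4 numbers parted by spaces: the shift along the tool's x, y, z in cm, then the turn about the tool's z in degrees. In form: x y z yaw; .... A call has exactly 5 rows; each row is the pose to reach, as a shift and turn from the pose measured when the call began, along the tool's axes at that moment; what a row does not reach only later rows make up. A row lasts 1/10 s, in which the tool goes at most 50 mm and 8.59 degrees, less where a joint would pass 70% of its speed; a pose out of reach is approached as far as the arm can. A call with a gripper value outside its range is refused whole. "fingers" is the gripper command: -1 is shut, 1 is fully open, values between are in proportion, set as the call begins (left out, the last holds). The fingers move at their own pace and stop on an object; "newtons" is the grip in N (left out, the last holds). Time passes only in rows, so rows that repeat a pose let the fingers close, or fill a call up. It gives the time, the measured TCP pose, the force and the opening at its end, in the units of the state.
- manip.state(): the state, without advancing time (a new reading comes with each control period).
- manip.capture(name): name is "side" or "top" or "wrist"; returns the picture (384x512x3 uint8, blue, green, red); there is no depth.
- manip.calibration(name): a dict with "vertical_fov" (degrees; the focal length in pixels is half the picture's height over the tangent of half this angle, whatever the lens; pixels are square), "cx", "cy" (the principal point, pixels), "dist_coeffs" ([k1, k2, p1, p2, k3] as OpenCV has them; the pictures are not rectified), "eye" and "orientation" of the camera in the world. Camera axes: x right, y down, z forward; pixel columns grow to the right and rows downward; lengths in m; the calibration is good to about 2 mm. A picture is of the moment at which its call begins: read the wrist's pose just before it. calibration takes no time and is no camera call; for the wrist camera it gives the pose at the moment of the call.
- manip.job_done(): hands the job in, once; it reports no verdict.
Trained networks look in the newest picture that a camera, given by its name, has taken for a name from the list of things; names that differ only in an ending like _2 or _b are one class to them, and where a whole thing is asked for, a point or a joint stands for the part that bears it (a point fixed in the world has none). Each returns a list of dicts, best first, with "conf" (0 to 1); they miss things now and then, are a little off and sometimes report something else, mostly with a low value. They report only what shows in the picture. A call takes as long as a camera call.
- manip.spot_in(camera, name): "position" ([row, column] in pixels, amid what is visible of it).
- manip.regions_of(camera, name): "pixels" (384x512 bool, what is visible of it) and "position" ([row, column] in pixels, amid what is visible of it).
The state is a dict: "time": time; "joints": joint angles; "dq": joint speeds; "joint_efforts": joint torques, N m; "eef_pos": TCP position; "tcp_rot": TCP orientation; "wrist_force": force on the tool from outside, world axes, zero at the start; "torque": the same for the moment, N m; "opening": finger opening in m.
Only numpy, scipy, OpenCV 4.12 (cv2) and the standard library are available. Lean on these libraries where they do the work, as an engineer would, in place of code of your own. Each camera call takes 0.05 s, during which the arm holds its last target. There are 200 camera calls.

### The job

Draw the loose handle out of its holder, put it fully home in the socket of the clamp's ratchet lever, and swing the lever back and forth with it until the spring pad grips the steel specimen against the back stop and is pressed back about half of its 12 mm travel (3 to 8 mm), no further. Drive the clamp only through the handle, never by pushing its jaw, pad or wheel, leave the handle in the socket, and do not disturb the weight, the spare block or the jar.

Things in the scene. Friction and masses are not known exactly. Their poses are not given: they have to be found in the camera images.
- pivot (a point): On the vertical axis of the fixed clamp's ratchet, level with the lever socket's centre line (68 mm up); clamp axes, z up. Clamp: aluminium bed 130 x 275 x 12 mm from 60 mm on the -y side to 215 mm on the +y side of this axis, grey gear housing, steel toothed wheel 80 mm across (40 to 52 mm up), two spring pawls.
- socket_mouth (a point): Centre of the mouth of the lever's level square tube socket, 96 mm from the pivot axis: bore 15.5 x 15.5 mm, walls 4 mm, 75 mm deep, grey, top 80 mm above the bench (hub bolt 87 mm). It points radially outward, so the lever points from the pivot to here and the handle goes in the opposite way. Own -y outward along the socket, z up.
- lever (a joint): Ratchet lever angle, rad, stops at -0.55 and 0.55, counterclockwise from above positive; 0 points along the clamp's -y. It stays where left (0.06 N m friction). Counterclockwise (rising) drives the wheel once the pawl has caught a tooth, clockwise only clicks back. A notch is 0.393 rad, so a full stroke gives 2 notches. 1 to 3 N at the handle.
- jaw (a joint): Travel of the driven jaw (dark steel block 56 wide, 34 mm tall, carries the pad), m, towards the specimen (clamp's +y); about 0 at the start, 4 mm per notch. The holding pawl keeps it: let go between two notches it can slip back up to 4 mm, to the last notch. The pad meets the specimen after 6 to 16 mm and the stop 1 to 2 mm later.
- pad (a joint): How far the spring pad is pressed back towards the jaw, m: 0 free, 0.012 bottomed; spring 2.5 N per mm. The pad is a steel plate 46 wide, 8 thick, 28 mm tall on two rods, its front 20 mm ahead of the jaw when free; it sinks back to the jaw as the specimen is squeezed.
- pad_face (a point): Centre of the pad's front face; clamp axes, so +y points to the specimen.
- fence: Back stop of the clamp: aluminium block 70 x 20 x 36 mm fixed on the bed, at another place along it each time. Origin at the centre of its underside (12 mm above the bench), y away from the jaw; the face towards the jaw lies at its own y = -10 mm.
- specimen: Loose steel block 50 (x) x 40 (y) x 25 mm tall standing on the clamp's bed between pad and back stop, 0.14 kg; origin at the centre of its underside.
- handle: Loose handle, 0.16 kg: black grip 110 x 24 x 20 mm, square shoulder, steel blade 72 mm long, 12 x 12 mm, its last 8 mm thinned to 8 x 8. Origin at the shoulder on the underside; x along the blade to its tip (grip x 0 to -110 mm); centre line 10 mm up; mass centre in the grip 40 mm from the shoulder. At the start the grip lies in the holder, some 64 mm of blade stand out.
- shoulder (a point): Point on the handle's centre line at the shoulder, where the grip ends and the blade begins; handle axes. It meets the socket mouth when the handle is fully home.
- holder: Fixed grey tunnel 125 x 44 x 34 mm lying on the bench, closed at the rear, inner width 28 and height 28 mm, no floor; origin on the bench at the middle of its open mouth, x the way the handle is drawn out.
- weight: Bystander: brass knobbed test weight, 38 mm diameter, 55 mm tall, upright; origin at the underside.
- spare: Bystander: spare steel block 50 x 40 x 25 mm; origin at the underside.
- jar: Bystander: small closed jar, 50 mm diameter, 60 mm tall; origin at the underside.

How it is judged:
By the outcome, as a careful person would: the job done as asked, in the order asked, and still so for the second after the job is handed in, with the robot touching nothing.
It also fails if it takes over 67 s, if anything falls off the work surface, if the arm or the gripper's body presses on something with over 40 N, if the wrist force passes 120 N, or if a joint passes its speed limit or range.

## Working session

There is one attempt and no reset: what is moved stays moved. The work goes in short steps, Python scripts to look and compute and a tool call to move; the robot and the scene stay as the last step left them, time stands still between calls to the robot, and variables do not carry over. Pictures are saved under pics/ and viewed, about 8 in all and at most 12, crops included, and the job is handed in when it is done.

Besides the shell and the picture viewer there is one more tool, called after "Request:" as a command line: name --argument value ..., lists and objects as JSON in quotes. send_rows: Moves the arm, as the interface text tells. Its arguments: {"type":"object","properties":{"targets":{"type":"string"},"fingers":{"type":"number"},"newtons":{"type":"number"}},"required":["targets"]}

```bash
ls; mkdir -p pics; cat > h.py <<'E'
import numpy as np, cv2
from cell import manip
from scipy.spatial.transform import Rotation as R
def K(c):
    f=192/np.tan(np.radians(c["vertical_fov"])/2)
    return np.array([[f,0,c["cx"]],[0,f,c["cy"]],[0,0,1.]])
def rot(c):
    o=np.array(c["orientation"],float)
    return R.from_quat(o).as_matrix() if o.size==4 else o.reshape(3,3)
def world(c,rc,z):
    """pixels (row,col) -> world points at height z"""
    rc=np.atleast_2d(np.array(rc,float))
    u=cv2.undistortPoints(rc[:,None,::-1].copy(),K(c),np.array(c["dist_coeffs"],float))[:,0]
    d=np.c_[u,np.ones(len(u))]@rot(c).T
    e=np.array(c["eye"]); return e+d*((z-e[2])/d[:,2])[:,None]
def pix(c,p):
    p=np.atleast_2d(np.array(p,float)); Rm=rot(c)
    x=(p-np.array(c["eye"]))@Rm
    q=cv2.projectPoints(x,np.zeros(3),np.zeros(3),K(c),np.array(c["dist_coeffs"],float))[0][:,0]
    return q[:,::-1]
E
python3 - <<'E'
from h import *
s=manip.state(); print({k:np.round(v,3) for k,v in s.items()})
for n in ["top","side","wrist"]:
    c=manip.calibration(n); print(n,c)
    im=manip.capture(n); cv2.imwrite(f"pics/{n}0.png",im)
    for t in ["pivot","socket_mouth","pad_face","fence","specimen","handle","shoulder","holder","weight","spare","jar","lever"]:
        r=manip.spot_in(n,t)
        print(n,t,[(np.round(a["position"]).astype(int).tolist(),round(a["conf"],2)) for a in r[:2]])
a=cv2.imread("pics/top0.png");cv2.imwrite("pics/top0b.png",cv2.resize(a,(800,600),interpolation=cv2.INTER_CUBIC))
a=cv2.imread("pics/side0.png");cv2.imwrite("pics/side0b.png",cv2.resize(a,(800,600),interpolation=cv2.INTER_CUBIC))
print(manip.state()["time"])
E
```

```text
pics
{'time': np.float64(0.0), 'joints': array([ 1.494,  0.359,  0.011, -0.   , -1.224, -0.288]), 'dq': array([-0.002,  0.   ,  0.001,  0.001, -0.   ,  0.   ]), 'joint_efforts': array([-1.0000e-03, -5.8272e+01,  2.9305e+01,  6.9970e+00,  7.0000e-03,
       -0.0000e+00]), 'eef_pos': array([0.241, 0.63 , 0.234]), 'tcp_rot': array([ 0.983, -0.181, -0.   ,  0.001]), 'wrist_force': array([-0.226,  0.282, -0.57 ]), 'torque': array([-0.089,  0.019, -0.014]), 'opening': np.float64(0.088)}
top {'vertical_fov': 44.38452088064475, 'cx': 257.6932239640726, 'cy': 197.98011411611654, 'dist_coeffs': array([-0.02449139,  0.        ,  0.        ,  0.        ,  0.        ]), 'eye': array([ 0.43168132, -0.02780898,  1.07118771]), 'orientation': array([-0.70387301,  0.70645014, -0.05078707,  0.05395986])}
top pivot [([213, 178], 0.61), ([264, 378], 0.34)]
top socket_mouth [([211, 217], 0.96)]
top pad_face [([203, 157], 0.47)]
top fence [([199, 126], 0.76)]
top specimen [([199, 142], 0.81)]
top handle [([259, 376], 0.49)]
top shoulder [([257, 376], 0.58)]
top holder [([291, 406], 0.71)]
top weight [([281
[... 707 characters left out ...]
89], 0.56)]
side holder [([341, 281], 0.69)]
side weight [([166, 147], 0.71)]
side spare [([126, 257], 0.78), ([204, 345], 0.28)]
side jar [([204, 347], 0.6)]
side lever [([163, 224], 0.77)]
wrist {'vertical_fov': 67.19868920059083, 'cx': 259.351725126741, 'cy': 191.6536668224617, 'dist_coeffs': array([-0.02516393,  0.        ,  0.        ,  0.        ,  0.        ]), 'eye': array([0.30273829, 0.60641676, 0.38489494]), 'orientation': array([-0.56231425,  0.81718565,  0.10432186, -0.07160477])}
wrist pivot []
wrist socket_mouth []
wrist pad_face []
wrist fence []
wrist specimen []
wrist handle []
wrist shoulder []
wrist holder []
wrist weight []
wrist spare []
wrist jar []
wrist lever []
1.95
```

View pics/top0b.png

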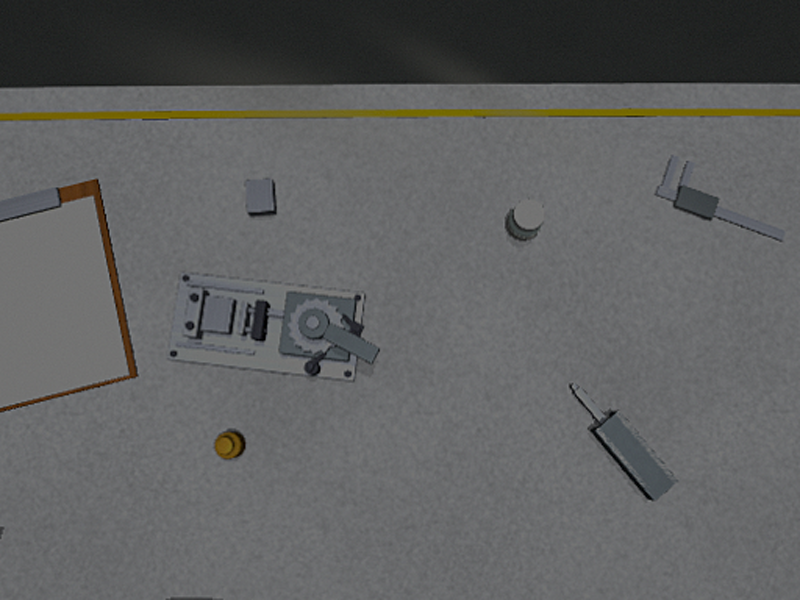

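View pics/side0b.png

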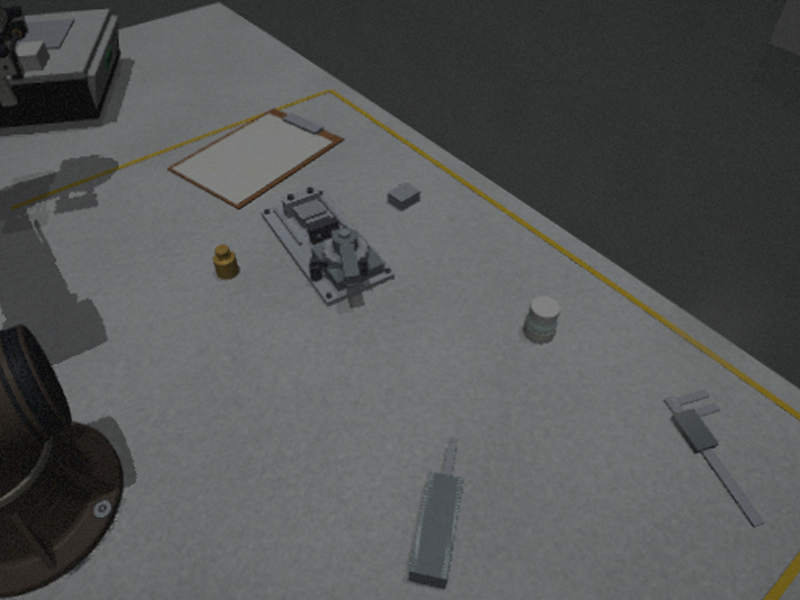

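The top view shows the clamp, with its lever pointing right and slightly down, hub at (313,322) and mouth at about (372,352) in the enlarged picture. The holder is at lower right, with the blade tip at (572,385). Next I turn these into rough positions, then look closer with the wrist camera.

```bash
python3 - <<'E'
from h import *
c=manip.calibration("top")
def w(l,z): return np.round(world(c,[(y/1.5625,x/1.5625) for x,y in l],z)[:,:2],4).tolist()
print("bed",w([(185,272),(365,291),(355,381),(168,359)],.012))
print("tip",w([(572,385)],.014),"holder top",w([(613,411),(675,482),(653,500),(590,428)],.034))
print("hub",w([(313,321)],.085),"mouth",w([(372,352)],.08))
print("weight",w([(229,445)],.04),"jar",w([(527,214)],.06),"spare",w([(260,196)],.025))
cw=manip.calibration("wrist"); s=manip.state()
T=R.from_quat(s["tcp_rot"]); print(np.round(T.as_matrix(),3)); print("cam in tool",T.inv().apply(np.array(cw["eye"])-s["eef_pos"]), np.round(T.as_matrix().T@rot(cw),3))
E
```

```text
bed [[0.6468, 0.2971], [0.6172, 0.0316], [0.4861, 0.0455], [0.5186, 0.3166]]
tip [[0.4791, -0.2655]] holder top [[0.4417, -0.3171], [0.3439, -0.3989], [0.3198, -0.3672], [0.4183, -0.284]]
hub [[0.5635, 0.0978]] mouth [[0.5216, 0.018]]
weight [[0.3968, 0.2176]] jar [[0.7187, -0.2003]] spare [[0.7579, 0.1866]]
[[ 0.934 -0.357  0.   ]
 [-0.357 -0.934 -0.   ]
 [ 0.     0.    -1.   ]]
cam in tool [ 0.06646586  0.00046697 -0.15033989] [[-0.001 -0.968 -0.251]
 [ 1.    -0.001 -0.   ]
 [ 0.    -0.251  0.968]]
```

```bash
cat >> h.py <<'E'
def plan(wps,start=None):
    """world waypoints (x,y,z,heading of tool x, deg) -> rows in tool axes, each from the previous one"""
    s=manip.state(); p=s["eef_pos"]; X=R.from_quat(s["tcp_rot"]).as_matrix()[:,0]; h=np.degrees(np.arctan2(X[1],X[0]))
    if start: p,h=np.array(start[:3]),start[3]
    print("at",np.round(p,4),round(h,2),"t",round(s["time"],2),"F",np.round(s["wrist_force"],1),"open",round(s["opening"],4))
    for q in wps:
        a=np.radians(h); d=np.array(q[:3])-p
        print(q,"->",np.round([100*(d[0]*np.cos(a)+d[1]*np.sin(a)),100*(d[0]*np.sin(a)-d[1]*np.cos(a)),-100*d[2],(h-q[3]+180)%360-180],2))
        p,h=np.array(q[:3]),q[3]
E
python3 -c "
from h import *
plan([(.38,.45,.235,-61),(.47,.23,.235,-101),(.51,.02,.235,-118),(.48,-.2,.2,-140),(.44,-.29,.15,-140)])"
```

```text
at [0.2408 0.6306 0.2346] -20.9 t 1.95 F [ 0.2  0.  -0.3] open 0.0877
(0.38, 0.45, 0.235, -61) -> [ 1.944e+01  1.190e+01 -4.000e-02  4.010e+01]
(0.47, 0.23, 0.235, -101) -> [23.6   2.79 -0.   40.  ]
(0.51, 0.02, 0.235, -118) -> [19.85 -7.93 -0.   17.  ]
(0.48, -0.2, 0.2, -140) -> [20.83 -7.68  3.5  22.  ]
(0.44, -0.29, 0.15, -140) -> [ 8.85 -4.32  5.    0.  ]
```

Request:
send_rows --targets "19.4 11.9 0 40; 19.4 11.9 0 40; 19.4 11.9 0 40; 19.4 11.9 0 40; 19.4 11.9 0 40"

```text
time: 2.45
eef_pos: [0.3811, 0.4474, 0.235]
tcp_rot: [0.86, -0.51, 0.0, -0.0]
wrist_force: [0.2, 0.7, 0.3]
opening: 0.0876
```

Request:
send_rows --targets "23.6 2.8 0 40; 23.6 2.8 0 40; 23.6 2.8 0 40; 23.6 2.8 0 40; 23.6 2.8 0 40"

```text
time: 2.95
eef_pos: [0.4702, 0.2245, 0.2354]
tcp_rot: [-0.632, 0.775, -0.0, 0.0]
wrist_force: [1.0, 0.4, 0.7]
opening: 0.0876
```

Request:
send_rows --targets "20 -8 0 17; 20 -8 0 17; 20 -8 0 17; 20 -8 0 17; 20 -8 0 17"

```text
time: 3.45
eef_pos: [0.508, 0.0091, 0.2356]
tcp_rot: [-0.509, 0.861, -0.0, 0.001]
wrist_force: [0.2, -0.3, 0.1]
opening: 0.0878
```

```bash
python3 - <<'E'
from h import *
c=manip.calibration("wrist"); im=manip.capture("wrist"); cv2.imwrite("pics/w1.png",im); np.save("w1cal.npy",c,allow_pickle=True)
for t,z in [("pivot",.087),("socket_mouth",.068),("pad_face",.03),("fence",.048),("specimen",.037)]:
    r=manip.spot_in("wrist",t)
    print(t,[(np.round(a["position"]).tolist(),round(a["conf"],2),np.round(world(c,a["position"],z)[0,:2],4).tolist()) for a in r[:2]])
cv2.imwrite("pics/w1b.png",cv2.resize(im,(800,600),interpolation=cv2.INTER_CUBIC))
plan([(.48,-.2,.2,-140),(.44,-.29,.15,-140)])
E
```

```text
pivot [([234.0, 261.0], 0.86, [0.5339, 0.0619])]
socket_mouth [([224.0, 251.0], 0.88, [0.5424, 0.0526])]
pad_face []
fence []
specimen []
at [0.5081 0.0131 0.2354] -118.65 t 3.75 F [ 0.2  0.3 -0. ] open 0.0874
(0.48, -0.2, 0.2, -140) -> [20.05 -7.76  3.54 21.35]
(0.44, -0.29, 0.15, -140) -> [ 8.85 -4.32  5.    0.  ]
```

View pics/w1b.png

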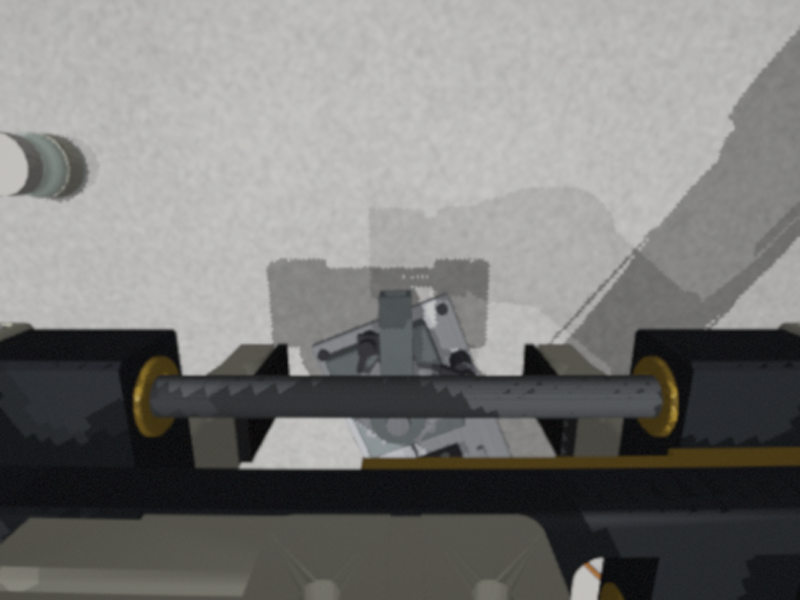

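Request:
send_rows --targets "20 -8 3.5 22; 20 -8 3.5 22; 20 -8 3.5 22; 20 -8 3.5 22; 20 -8 3.5 22"

```text
time: 4.25
eef_pos: [0.4816, -0.2026, 0.1993]
tcp_rot: [-0.336, 0.942, 0.0, -0.0]
wrist_force: [0.2, 0.3, -0.1]
opening: 0.0877
```

Request:
send_rows --targets "8.5 -4 5 0; 8.5 -4 5 0; 8.5 -4 5 0; 8.5 -4 5 0; 8.5 -4 5 0"

```text
time: 4.75
eef_pos: [0.4421, -0.2868, 0.1498]
tcp_rot: [-0.337, 0.942, 0.0, 0.0]
wrist_force: [-0.3, -0.3, -0.4]
opening: 0.0879
```

The wrist view shows the upper half clear of the gripper. The lever runs straight up the picture, with its mouth at about (396,290) and hub at about (398,430) enlarged. Next is the holder view.

```bash
python3 - <<'E'
from h import *
c1=np.load("w1cal.npy",allow_pickle=True).item()
f=1.5625
print("mouth",world(c1,[(291/f,396/f)],.08)[0,:2],"hub",world(c1,[(430/f,398/f)],.087)[0,:2])
c=manip.calibration("wrist"); im=manip.capture("wrist"); np.save("w2cal.npy",c,allow_pickle=True)
for t,z in [("handle",.016),("shoulder",.01),("holder",.034)]:
    r=manip.spot_in("wrist",t)
    print(t,[(np.round(a["position"]).tolist(),round(a["conf"],2),np.round(world(c,a["position"],z)[0,:2],4).tolist()) for a in r[:2]])
cv2.imwrite("pics/w2b.png",cv2.resize(im,(800,600),interpolation=cv2.INTER_CUBIC))
E
```

```text
mouth [0.51592447 0.01120271] hub [0.56532723 0.10307306]
handle [([198.0, 250.0], 0.83, [0.4575, -0.2859])]
shoulder [([198.0, 250.0], 0.55, [0.4593, -0.2851])]
holder [([92.0, 256.0], 0.78, [0.3749, -0.3455])]
```

View pics/w2b.png

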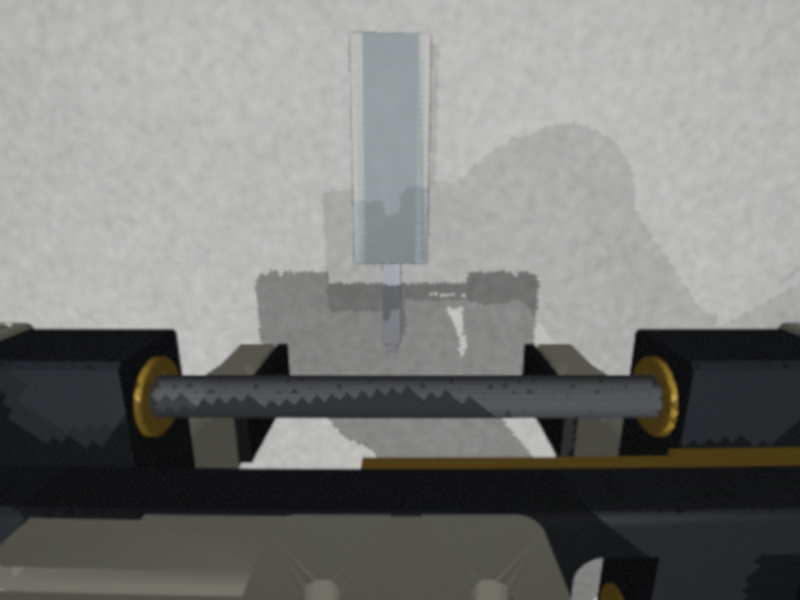

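The blade runs from the holder mouth (392,264) to its tip (392,350), in line with the tool's x axis.

```bash
python3 - <<'E'
from h import *
c=np.load("w2cal.npy",allow_pickle=True).item(); f=1.5625
w=lambda x,y,z: world(c,[(y/f,x/f)],z)[0]
b,t=w(391.7,268,.016),w(392.5,340,.016); m=w(391,263,.034); r=w(390.5,33,.034); tip=w(392,351,.014)
print(b,t,m,r,tip); d=t-b; print("blade ang",np.degrees(np.arctan2(d[1],d[0])),"holder",np.degrees(np.arctan2(*(m-r)[1::-1])),np.linalg.norm(m-r))
s=manip.state();T=R.from_quat(s["tcp_rot"])
for q in (b,t,m,r,tip): print(np.round(100*T.inv().apply(q-s["eef_pos"]),2))
plan([])
E
```

```text
[ 0.43574502 -0.30255268  0.016     ] [ 0.47327775 -0.2715831   0.016     ] [ 0.43069589 -0.30649297  0.034     ] [ 0.33437351 -0.38458225  0.034     ] [ 0.48020093 -0.26649697  0.014     ]
blade ang 39.52723409206819 holder 39.03194814702885 0.12399974249052112
[ 1.53 -0.83 13.4 ]
[-3.33 -0.82 13.41]
[ 2.17 -0.81 11.6 ]
[14.57 -0.72 11.59]
[-4.19 -0.86 13.61]
at [ 0.4422 -0.2865  0.15  ] -140.57 t 4.95 F [-0.2  0.1 -0.4] open 0.0878
```

Request:
send_rows --targets "-0.8 -0.8 6 0.4; -0.8 -0.8 10.5 0.4; -0.8 -0.8 13 0.4; -0.8 -0.8 13.8 0.4; -0.8 -0.8 13.8 0.4"

```text
time: 5.45
eef_pos: [0.4537, -0.2871, 0.0117]
tcp_rot: [-0.335, 0.942, 0.0, -0.0]
wrist_force: [1.1, -0.4, 0.6]
opening: 0.0877
```

Request:
send_rows --targets "0 0 0 0; 0 0 0 0; 0 0 0 0; 0 0 0 0; 0 0 0 0" --fingers -1 --newtons 25

```text
time: 5.95
eef_pos: [0.454, -0.2872, 0.0123]
tcp_rot: [-0.334, 0.942, 0.0, 0.0]
wrist_force: [0.6, 0.3, -0.0]
opening: 0.0532
```

Request:
send_rows --targets "0 0 0 0; 0 0 0 0; 0 0 0 0; 0 0 0 0; 0 0 0 0"

```text
time: 6.45
eef_pos: [0.4539, -0.2872, 0.0122]
tcp_rot: [-0.334, 0.942, 0.0, 0.0]
wrist_force: [0.2, -0.0, -0.6]
opening: 0.0128
```

Request:
send_rows --targets "0 0 0 0; -1 0 0 0; -2.5 0 0 0; -4 0 0 0; -5.5 0 0 0"

```text
time: 6.95
eef_pos: [0.4979, -0.2514, 0.0122]
tcp_rot: [-0.335, 0.942, 0.0, 0.0]
wrist_force: [-0.6, -0.9, 1.2]
opening: 0.0117
```

Request:
send_rows --targets "-2 0 0 0; -4 0 0 0; -6 0 0 0; -7.5 0 0 0; -7.5 0 0 0"

```text
time: 7.45
eef_pos: [0.5586, -0.2025, 0.0122]
tcp_rot: [-0.336, 0.942, -0.0, 0.001]
wrist_force: [0.1, 0.5, 0.8]
opening: 0.012
```

```bash
python3 - <<'E'
from h import *
plan([])
c=manip.calibration("wrist"); im=manip.capture("wrist"); np.save("w3cal.npy",c,allow_pickle=True)
for t,z in [("handle",.016),("shoulder",.01)]:
    r=manip.spot_in("wrist",t)
    print(t,[(np.round(a["position"]).tolist(),round(a["conf"],2),np.round(world(c,a["position"],z)[0,:2],4).tolist()) for a in r[:2]])
cv2.imwrite("pics/w3b.png",cv2.resize(im,(800,600),interpolation=cv2.INTER_CUBIC))
E
```

```text
at [ 0.5586 -0.2025  0.0122] -140.77 t 7.45 F [0.1 0.5 0.8] open 0.012
handle [([104.0, 260.0], 0.75, [0.5004, -0.2487])]
shoulder [([106.0, 259.0], 0.89, [0.5015, -0.2485])]
```

View pics/w3b.png

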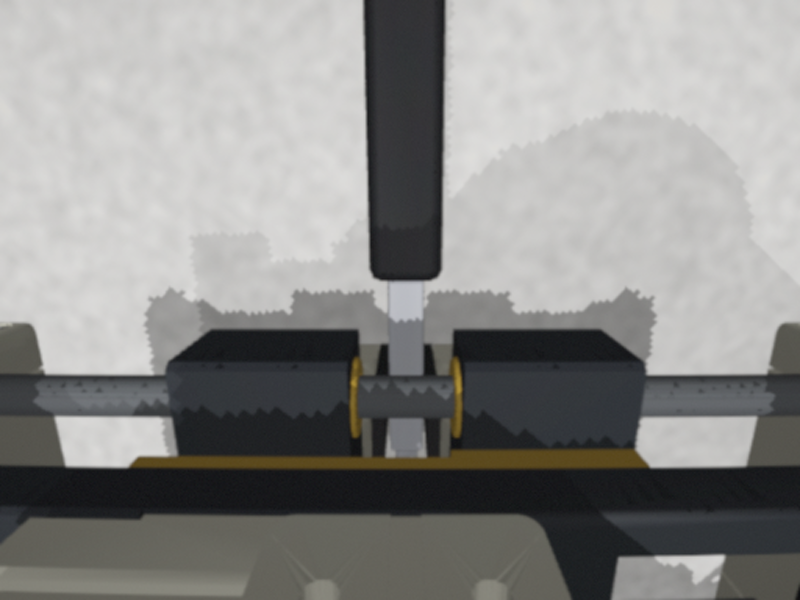

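The handle is fully out: shoulder edge at (405,278), grip black, blade held straight between the pads.

```bash
python3 - <<'E'
from h import *
c=np.load("w3cal.npy",allow_pickle=True).item(); f=1.5625
s=manip.state();T=R.from_quat(s["tcp_rot"])
for x,y,z in [(405,279,.02),(405,5,.02),(405,284,.016)]:
    q=world(c,[(y/f,x/f)],z)[0]; print(q,np.round(100*T.inv().apply(q-s["eef_pos"]),2))
E
```

```text
[ 0.5289288  -0.22615047  0.02      ] [ 3.53  0.01 -0.78]
[ 0.46787845 -0.27592502  0.02      ] [11.41 -0.   -0.78]
[ 0.53091049 -0.22454243  0.016     ] [ 3.28  0.   -0.38]
```

Request:
send_rows --targets "0 0 0 0; 0 0 0 0; 0 0 0 0; 0 0 0 0; 0 0 0 0" --fingers 0.1

```text
time: 8.1
eef_pos: [0.5562, -0.2041, 0.0123]
tcp_rot: [-0.335, 0.942, 0.0, 0.0]
wrist_force: [-0.4, -0.5, -0.4]
opening: 0.0451
```

Request:
send_rows --targets "3 0 0 0; 6 0 0 0; 7.8 0 0 0; 7.8 0 0 0; 7.8 0 0 0"

```text
time: 8.6
eef_pos: [0.4961, -0.2536, 0.0125]
tcp_rot: [-0.334, 0.942, -0.0, 0.001]
wrist_force: [1.0, 0.4, -0.0]
opening: 0.0484
```

Request:
send_rows --targets "0 0 0 0; 0 0 0 0; 0 0 0 0; 0 0 0 0; 0 0 0 0" --fingers -1 --newtons 35

```text
time: 9.1
eef_pos: [0.4964, -0.2534, 0.0124]
tcp_rot: [-0.335, 0.942, -0.0, 0.001]
wrist_force: [0.7, 2.0, -0.3]
opening: 0.024
```

Request:
send_rows --targets "0 0 0 0; 0 0 -3 0; 0 0 -6 0; 0 0 -9 0; 0 0 -10 0"

```text
time: 9.6
eef_pos: [0.4976, -0.2538, 0.1154]
tcp_rot: [-0.335, 0.942, -0.001, 0.003]
wrist_force: [0.3, -0.2, -3.0]
opening: 0.0234
```

```bash
python3 - <<'E'
from h import *
plan([])
# socket approach from each estimate; grasp ~45 mm behind the shoulder
for n in ["top","side"]:
    c=manip.calibration(n); im=manip.capture(n); cv2.imwrite(f"pics/{n}1.png",im)
    for t,z in [("pivot",.068),("socket_mouth",.068)]:
        print(n,t,[(np.round(a["position"],1).tolist(),round(a["conf"],2),np.round(world(c,a["position"],z)[0,:2],4).tolist()) for a in manip.spot_in(n,t)[:2]])
a=cv2.imread("pics/top1.png")[150:300,100:300];b=cv2.imread("pics/side1.png")[100:212,160:310]
cv2.imwrite("pics/crop1.png",np.vstack([cv2.resize(a,(440,330),interpolation=cv2.INTER_CUBIC),cv2.resize(b,(440,270),interpolation=cv2.INTER_CUBIC)]))
E
```

```text
at [ 0.4976 -0.2538  0.1154] -140.88 t 9.6 F [ 0.3 -0.2 -3. ] open 0.0234
top pivot [([211.6, 176.6], 0.85, [0.5526, 0.1508])]
top socket_mouth [([211.3, 211.9], 0.96, [0.553, 0.0749])]
side pivot [([159.1, 209.0], 0.87, [0.5289, 0.1005]), ([166.7, 225.0], 0.37, [0.5446, 0.0523])]
side socket_mouth [([162.6, 223.3], 0.85, [0.55, 0.0673]), ([339.8, 282.1], 0.63, [0.3676, -0.3659])]
```

View pics/crop1.png

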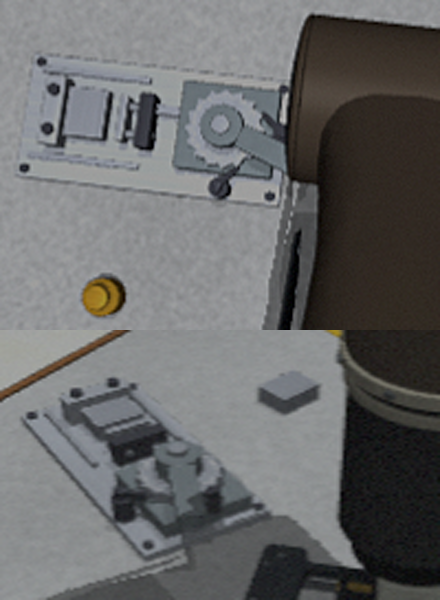

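The top crop shows the hub centre at about (201.4,206.4) in full-picture pixels; the arm hides the mouth. I'll take a close wrist view from the side, with the held grip offset so it doesn't cover the lever.

```bash
python3 - <<'E'
from h import *
c=manip.calibration("top"); print(world(c,[(206.4,201.4)],.087))
plan([(.49,-.08,.22,-125),(.474,.108,.22,-118)])
E
```

```text
[[0.56120339 0.09524812 0.087     ]]
at [ 0.4951 -0.2532  0.1108] -140.93 t 9.9 F [-0.1 -0.5 -1.2] open 0.0235
(0.49, -0.08, 0.22, -125) -> [-10.52  13.77 -10.92 -15.93]
(0.474, 0.108, 0.22, -118) -> [-14.48  12.09  -0.    -7.  ]
```

Request:
send_rows --targets "-2 3 -3 -3; -4.5 6 -6 -7; -7 9 -8 -11; -9 11.5 -10 -14; -10.5 13.8 -11 -16"

```text
time: 10.4
eef_pos: [0.4901, -0.0783, 0.2215]
tcp_rot: [-0.464, 0.886, 0.001, -0.0]
wrist_force: [1.2, 0.4, -1.7]
opening: 0.0234
```

Request:
send_rows --targets "-3.5 3 0 -2; -7 6 0 -4; -10.5 9 0 -6; -14.5 12.1 0 -7; -14.5 12.1 0 -7"

```text
time: 10.9
eef_pos: [0.473, 0.1143, 0.2205]
tcp_rot: [-0.519, 0.855, 0.001, -0.001]
wrist_force: [0.3, -0.7, -1.2]
opening: 0.0239
```

Request:
send_rows --targets "0 0 0 0; 0 0 0 0; 0 0 0 0; 0 0 0 0; 0 0 0 0"

```text
time: 11.4
eef_pos: [0.4731, 0.1135, 0.2205]
tcp_rot: [-0.518, 0.855, 0.001, -0.001]
wrist_force: [0.3, 0.1, -1.4]
opening: 0.0236
```

```bash
python3 - <<'E'
from h import *
plan([])
c=manip.calibration("wrist"); im=manip.capture("wrist"); np.save("w4cal.npy",c,allow_pickle=True)
for t,z in [("pivot",.087),("socket_mouth",.068),("lever",.08)]:
    r=manip.spot_in("wrist",t)
    print(t,[(np.round(a["position"]).tolist(),round(a["conf"],2),np.round(world(c,a["position"],z)[0,:2],4).tolist()) for a in r[:2]])
cv2.imwrite("pics/w4b.png",cv2.resize(im,(800,600),interpolation=cv2.INTER_CUBIC))
E
```

```text
at [0.4731 0.1135 0.2205] -117.54 t 11.4 F [ 0.3  0.1 -1.4] open 0.0236
pivot [([177.0, 188.0], 0.61, [0.5311, 0.0722])]
socket_mouth [([169.0, 173.0], 0.79, [0.5468, 0.0586])]
lever [([164.0, 173.0], 0.71, [0.5402, 0.0546])]
```

View pics/w4b.png

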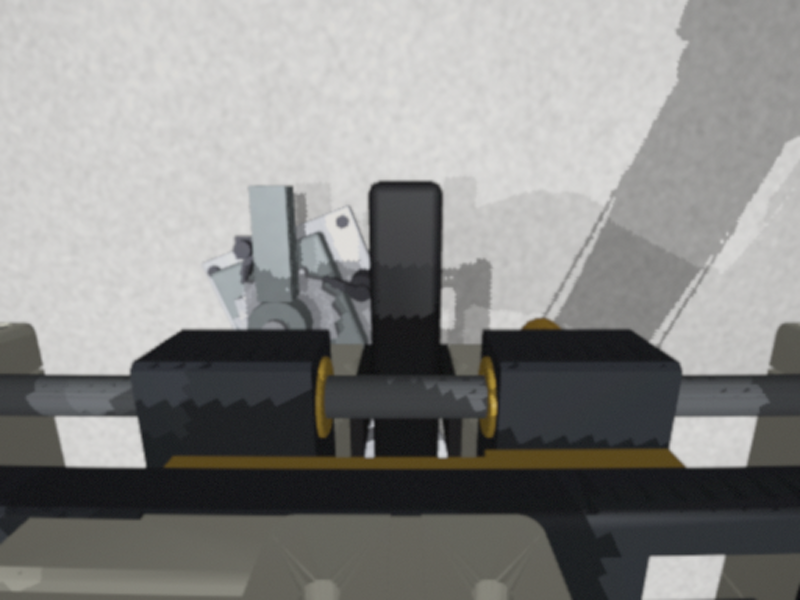

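The lever is now clear in view: socket top from (249,186)–(291,186) down to the hub at about (282,328). The grip's rear end is at row 183. I'll enlarge it for exact edges.

```bash
python3 - <<'E'
from h import *
im=cv2.imread("pics/w4b.png")  # 1.5625 scale
a=im[170:350,215:455]
cv2.imwrite("pics/crop2.png",cv2.resize(a,(800,600),interpolation=cv2.INTER_CUBIC))
E
```

```text
(no output)
```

View pics/crop2.png

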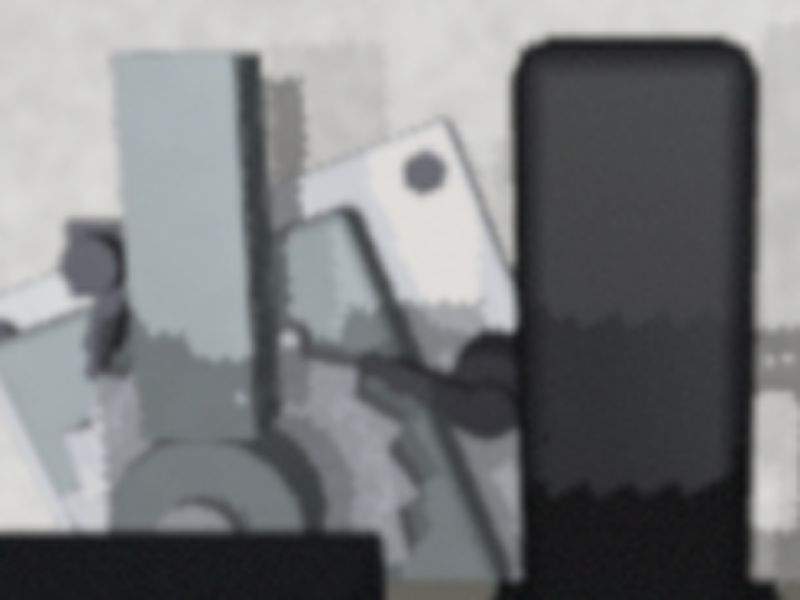

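```bash
python3 - <<'E'
from h import *
c=np.load("w4cal.npy",allow_pickle=True).item()
w=lambda x,y,z: world(c,[((y/3.3333+170)/1.5625,(x/3.3333+215)/1.5625)],z)[0]
L1,L2,R1,R2=[w(*p,.08) for p in [(114,56),(132,400),(234,56),(251,400)]]
print("width",np.linalg.norm(L1-R1),np.linalg.norm(L2-R2)); m=(L1+R1)/2; b=(L2+R2)/2; d=b-m; ang=np.degrees(np.arctan2(d[1],d[0]))
print("mouth",m,"insert dir",ang); u=np.array([np.cos(np.radians(ang)),np.sin(np.radians(ang)),0])
print("pivot from mouth",m+.096*u)
s=manip.state();T=R.from_quat(s["tcp_rot"]);z=s["eef_pos"][2]+.0076
for x,y in [(635,42),(520,200),(750,200)]: print(np.round(100*T.inv().apply(w(x,y,z)-s["eef_pos"]),2))
P=m[:2]+.096*u[:2]
for back in (.065+.0,):  # tip 10 mm short of the mouth: shoulder .082 out, grasp .045 further
    q=m-(.082+.045)*u; h=ang-180
    q2=m-(.16)*u
    plan([(q2[0],q2[1],.15,h),(q2[0],q2[1],.0704,h),(q[0],q[1],.0704,h)])
E
```

```text
width 0.022665336845998852 0.023763443908490004
mouth [0.51870794 0.01596629 0.08      ] insert dir 61.14123095200662
pivot from mouth [0.56504256 0.10004425 0.08      ]
[ 6.82  0.06 -0.76]
[ 5.38 -1.02 -0.76]
[ 5.37  1.15 -0.76]
at [0.473  0.114  0.2206] -117.49 t 11.6 F [-0.4  0.1 -2.3] open 0.0242
(np.float64(0.4414835812755722), np.float64(-0.1241636435804875), 0.15, np.float64(-118.85876904799338)) -> [22.58 -8.2   7.06  1.37]
(np.float64(0.4414835812755722), np.float64(-0.1241636435804875), 0.0704, np.float64(-118.85876904799338)) -> [-0.    0.    7.96  0.  ]
(np.float64(0.45741110585597644), np.float64(-0.09526184500772358), 0.0704, np.float64(-118.85876904799338)) -> [-3.3  0.  -0.   0. ]
```

Request:
send_rows --targets "5 -1.8 1 0.3; 9.5 -3.5 2 0.6; 14 -5 3 1; 18.5 -6.7 5 1; 22.6 -8.2 7 1.1"

```text
time: 12.1
eef_pos: [0.4416, -0.1241, 0.1516]
tcp_rot: [-0.511, 0.86, 0.0, 0.001]
wrist_force: [2.3, 0.4, -2.2]
opening: 0.0238
```

Request:
send_rows --targets "0 0 3 0; 0 0 6 0; 0 0 8 0; 0 0 8 0; 0 0 8 0"

```text
time: 12.6
eef_pos: [0.442, -0.1241, 0.072]
tcp_rot: [-0.511, 0.86, 0.0, 0.0]
wrist_force: [0.8, 0.2, -1.5]
opening: 0.0237
```

```bash
python3 - <<'E'
from h import *
m=np.array([.5187,.016]);u=np.array([np.cos(np.radians(61.4)),np.sin(np.radians(61.4))])
q=[(*(m-(d+.043)*u),.0704,-118.6) for d in (.082,.05,.0)]
plan(q)
E
```

```text
at [ 0.442  -0.1241  0.072 ] -118.54 t 12.6 F [ 0.8  0.2 -1.5] open 0.0237
(np.float64(0.4588635177574242), np.float64(-0.09374787192849757), 0.0704, -118.6) -> [-3.47 -0.03  0.16  0.06]
(np.float64(0.4741816572115236), np.float64(-0.0656524167148022), 0.0704, -118.6) -> [-3.2 -0.  -0.   0. ]
(np.float64(0.498116250108554), np.float64(-0.02175326794340316), 0.0704, -118.6) -> [-5. -0. -0.  0.]
```

Approach, then enter about 22 mm and check the force.

Request:
send_rows --targets "-1.2 0 0.2 0; -2.4 0 0.2 0; -3.5 0 0.2 0; -3.5 0 0.2 0; -3.5 0 0.2 0"

```text
time: 13.1
eef_pos: [0.4591, -0.0927, 0.0703]
tcp_rot: [-0.512, 0.859, 0.0, 0.001]
wrist_force: [-0.2, -0.7, -1.2]
opening: 0.0237
```

Request:
send_rows --targets "-0.6 0 0 0; -1.2 0 0 0; -1.8 0 0 0; -2.5 0 0 0; -3.2 0 0 0"

```text
time: 13.6
eef_pos: [0.4737, -0.0646, 0.07]
tcp_rot: [-0.511, 0.859, 0.0, -0.0]
wrist_force: [0.1, 0.5, -0.7]
opening: 0.0236
```

```bash
python3 - <<'E'
from h import *
m=np.array([.5187,.016]);u=np.array([np.cos(np.radians(61.4)),np.sin(np.radians(61.4))])
plan([(*(m-(d+.043)*u),.0704,-118.6) for d in (.02,.0)])
im=manip.capture("wrist"); cv2.imwrite("pics/w5b.png",cv2.resize(im,(800,600)))
im=manip.capture("side"); cv2.imwrite("pics/s5b.png",cv2.resize(im[110:230,150:310],(800,600),interpolation=cv2.INTER_CUBIC))
E
```

```text
at [ 0.4737 -0.0646  0.07  ] -118.5 t 13.6 F [ 0.1  0.5 -0.7] open 0.0236
(np.float64(0.4885424129497418), np.float64(-0.03931292745196278), 0.0704, -118.6) -> [-2.93 -0.09 -0.04  0.1 ]
(np.float64(0.498116250108554), np.float64(-0.02175326794340316), 0.0704, -118.6) -> [-2. -0. -0.  0.]
```

View pics/s5b.png

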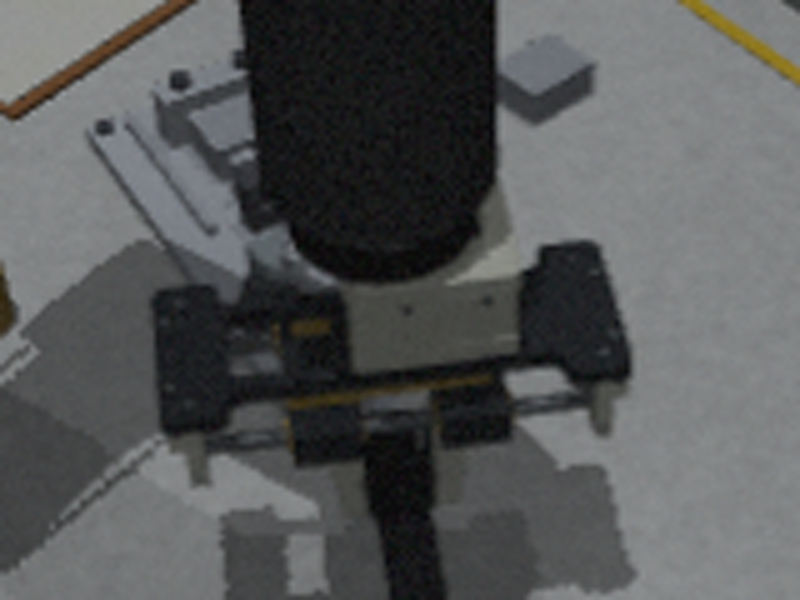

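The gripper hides the mouth in the side view, so I go by force. There's no resistance at this depth, so I continue in.

Request:
send_rows --targets "-0.6 0 0 0; -1.2 -0.1 0 0; -1.8 -0.1 0 0; -2.4 -0.1 0 0; -3 -0.1 0 0"

```text
time: 14.2
eef_pos: [0.4907, -0.0373, 0.0705]
tcp_rot: [-0.512, 0.859, -0.0, 0.001]
wrist_force: [-0.8, 0.2, -1.9]
opening: 0.024
```

Request:
send_rows --targets "-0.4 0 0 0; -0.8 0 0 0; -1.2 0 0 0; -1.4 0 0 0; -1.6 0 0 0"

```text
time: 14.7
eef_pos: [0.4984, -0.0232, 0.0705]
tcp_rot: [-0.512, 0.859, -0.0, 0.001]
wrist_force: [-0.3, 0.6, -1.1]
opening: 0.0237
```

Request:
send_rows --targets "-0.2 0 0 0; -0.4 0 0 0; -0.5 0 0 0; -0.6 0 0 0; -0.6 0 0 0"

```text
time: 15.2
eef_pos: [0.4979, -0.0208, 0.0701]
tcp_rot: [-0.511, 0.859, -0.0, -0.003]
wrist_force: [-4.9, -14.0, 4.0]
opening: 0.0239
```

Contact at 14 N, just where the shoulder should meet the mouth (the predicted home position). Before driving, I measure the gap between pad, specimen and fence from rectified top strips.

```bash
cat > strip.py <<'E'
from h import *
P=np.array([.5625,.097]); yaw=np.radians(-6.6)
ex,ey=np.array([np.cos(yaw),np.sin(yaw)]),np.array([-np.sin(yaw),np.cos(yaw)])
def strip(im,c,z,x0=-60,x1=60,y0=20,y1=210,res=.5):
    xs=np.arange(x0,x1,res);ys=np.arange(y0,y1,res)
    X,Y=np.meshgrid(xs,ys,indexing="ij")
    pts=np.c_[(P+X.reshape(-1,1)*ex/1e3+Y.reshape(-1,1)*ey/1e3),np.full(X.size,z)]
    q=pix(c,pts).astype(np.float32)
    return cv2.remap(im,q[:,1].reshape(X.shape),q[:,0].reshape(X.shape),cv2.INTER_CUBIC)
E
python3 - <<'E'
from strip import *
plan([])
c=manip.calibration("top"); im0=cv2.imread("pics/top0.png"); im=manip.capture("top"); cv2.imwrite("pics/top2.png",im)
a=strip(im0,c,.04);b=strip(im,c,.04)
big=np.vstack([cv2.resize(v,None,fx=2.1,fy=1.25) for v in (a,b)]); print(a.shape,big.shape)
for i in range(0,190,20): # 20 mm ticks along y from 20 mm
    cv2.line(big,(int(i*2*2.1),0),(int(i*2*2.1),6),(0,0,255),1)
cv2.imwrite("pics/strip.png",big)
g=cv2.cvtColor(a,cv2.COLOR_BGR2GRAY).astype(float)
for x in ((-8,8),): print(np.round(g[(x[0]+60)*2:(x[1]+60)*2].mean(0)[::2]).astype(int).tolist())
E
```

```text
at [ 0.4979 -0.0208  0.0701] -118.48 t 15.2 F [ -4.9 -14.    4. ] open 0.0239
(240, 380, 3) (600, 798, 3)
[76, 79, 80, 79, 78, 78, 78, 81, 91, 101, 107, 108, 109, 110, 111, 112, 111, 110, 108, 103, 97, 90, 86, 83, 82, 80, 80, 80, 78, 74, 75, 81, 94, 105, 108, 107, 107, 108, 107, 106, 106, 106, 106, 106, 106, 106, 107, 108, 109, 111, 110, 98, 69, 32, 6, 1, 1, 8, 17, 29, 39, 44, 45, 43, 42, 41, 40, 39, 37, 34, 33, 39, 53, 76, 98, 114, 114, 91, 56, 28, 16, 13, 16, 30, 55, 82, 105, 117, 115, 107, 101, 98, 96, 98, 104, 113, 118, 118, 111, 96, 67, 34, 12, 11, 27, 52, 76, 96, 106, 105, 99, 96, 97, 100, 101, 102, 102, 101, 101, 100, 100, 100, 99, 99, 99, 99, 100, 101, 101, 100, 99, 98, 97, 98, 98, 98, 98, 98, 98, 99, 101, 104, 104, 101, 93, 74, 44, 18, 13, 31, 60, 87, 107, 117, 119, 115, 112, 110, 109, 108, 107, 106, 106, 106, 107, 108, 109, 107, 103, 99, 98, 100, 105, 109, 110, 110, 109, 110, 110, 109, 109, 109, 110, 111, 110, 107, 104, 103, 104, 106]
```

View pics/strip.png

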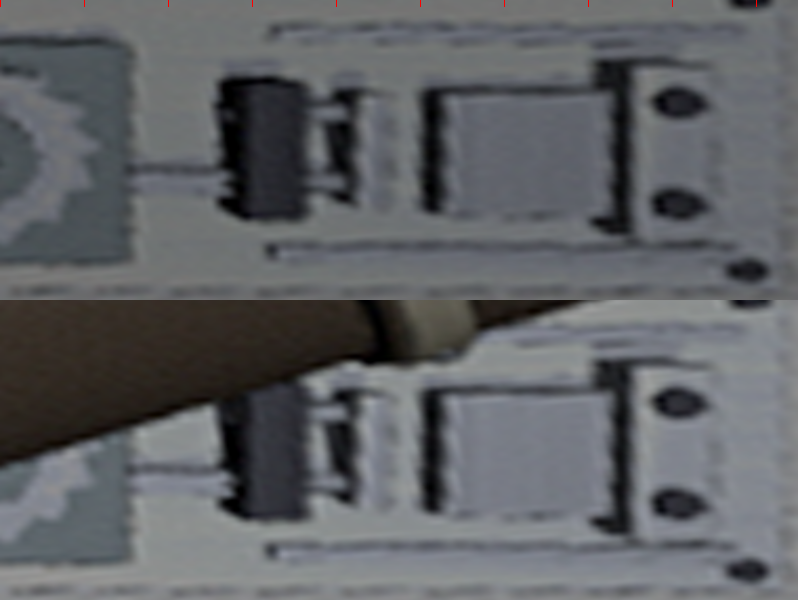

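The strips show the jaw front at y≈91.5 and the pad front at ≈112.5. The specimen spans ≈125.7–165.7 and the fence face is at ≈167.6 mm. The free total is about 15 mm, so 5 notches (20 mm) should press the pad back about 5 mm. I set the lever clockwise first, then stroke.

Request:
send_rows --targets "0 0.48 0 2; 0 0.96 0 4; -0.1 1.44 0 6; -0.1 1.8 0 7.5; -0.1 1.8 0 7.5" --newtons 20

```text
time: 15.75
eef_pos: [0.4827, -0.0111, 0.0703]
tcp_rot: [-0.454, 0.891, -0.0, -0.002]
wrist_force: [-0.6, -0.3, -1.8]
opening: 0.0238
```

Request:
send_rows --targets "-0.1 -1.44 0 -6; -0.3 -2.86 0 -12; -0.7 -4.25 0 -18; -1.2 -5.6 0 -24; -1.85 -6.9 0 -30"

```text
time: 16.25
eef_pos: [0.5493, -0.0376, 0.0699]
tcp_rot: [-0.671, 0.742, 0.0, -0.003]
wrist_force: [-2.4, -0.7, 0.1]
opening: 0.0241
```

```bash
python3 - <<'E'
from strip import *
plan([]); s=manip.state(); X=R.from_quat(s["tcp_rot"]).as_matrix()[:,0]
print("pivot est",s["eef_pos"][:2]-.1375*X[:2], "torque",np.round(s["torque"],2))
E
```

```text
at [ 0.5493 -0.0376  0.0699] -95.73 t 16.25 F [-2.4 -0.7  0.1] open 0.0241
pivot est [0.56303343 0.0991958 ] torque [0.12 0.42 0.04]
```

Request:
send_rows --targets "-0.1 -1.44 0 -6; -0.3 -2.86 0 -12; -0.7 -4.25 0 -18; -1.2 -5.6 0 -24; -1.75 -6.7 0 -29"

```text
time: 16.75
eef_pos: [0.6184, -0.0276, 0.0693]
tcp_rot: [0.837, -0.548, -0.001, 0.003]
wrist_force: [-0.8, -1.3, -0.1]
opening: 0.0237
```

```bash
cat > look.py <<'E'
from strip import *
import sys
plan([]); s=manip.state(); X=R.from_quat(s["tcp_rot"]).as_matrix()[:,0]
print("pivot est",s["eef_pos"][:2]-.1375*X[:2])
c=manip.calibration("top")
im=np.mean([manip.capture("top").astype(float) for _ in range(2)],0).astype(np.uint8); cv2.imwrite(f"pics/top_{sys.argv[1]}.png",im)
def prof(im): return cv2.cvtColor(strip(im,c,.04),cv2.COLOR_BGR2GRAY).astype(float)[(-26+60)*2:(8+60)*2].mean(0)
for n,i in (("ref",cv2.imread("pics/top0.png")),("now",im)): print(n,np.round(prof(i)[100:310:2]).astype(int).tolist())
E
python3 look.py a; python3 -c "
from h import *
print('jaw',manip.spot_in('top','jaw')[:1])"
```

```text
at [ 0.6184 -0.0276  0.0693] -66.45 t 16.75 F [-0.8 -1.3 -0.1] open 0.0237
pivot est [0.56343975 0.09844137]
ref [111, 91, 57, 23, 8, 5, 5, 9, 17, 28, 38, 44, 45, 44, 42, 41, 41, 40, 38, 35, 34, 38, 49, 67, 87, 102, 103, 90, 69, 49, 38, 31, 28, 34, 51, 76, 99, 112, 112, 106, 101, 100, 99, 101, 107, 114, 118, 118, 112, 98, 71, 37, 15, 13, 28, 50, 72, 91, 100, 100, 95, 93, 94, 95, 97, 98, 98, 98, 98, 98, 97, 97, 96, 95, 95, 95, 96, 96, 96, 95, 94, 94, 94, 95, 95, 95, 96, 96, 96, 97, 98, 99, 99, 95, 88, 71, 44, 20, 15, 32, 59, 86, 107, 117, 118]
now [103, 103, 103, 103, 103, 103, 101, 100, 97, 91, 83, 68, 42, 15, 5, 5, 9, 12, 14, 18, 23, 26, 25, 23, 22, 20, 17, 16, 16, 16, 16, 17, 17, 17, 18, 19, 20, 20, 20, 21, 22, 22, 22, 22, 22, 22, 23, 23, 23, 23, 24, 24, 24, 24, 25, 25, 26, 27, 27, 27, 27, 28, 29, 30, 31, 31, 32, 33, 34, 35, 35, 36, 36, 37, 37, 37, 38, 39, 39, 39, 40, 40, 41, 40, 40, 41, 42, 43, 43, 43, 42, 42, 43, 43, 43, 43, 43, 43, 43, 44, 44, 44, 43, 43, 43]
jaw [{'position': [198.6, 167.0], 'conf': 0.65}]
```

Request:
send_rows --targets "-0.1 1.44 0 6; -0.3 2.86 0 12; -0.7 4.25 0 18; -1.2 5.6 0 24; -1.85 6.9 0 30"

```text
time: 17.4
eef_pos: [0.5471, -0.0376, 0.0698]
tcp_rot: [-0.661, 0.75, -0.0, -0.002]
wrist_force: [0.8, 0.9, -2.0]
opening: 0.0237
```

Request:
send_rows --targets "-0.1 1.44 0 6; -0.3 2.86 0 12; -0.7 4.25 0 18; -1.2 5.6 0 24; -1.75 6.7 0 29"

```text
time: 17.9
eef_pos: [0.4817, -0.0118, 0.0702]
tcp_rot: [-0.449, 0.893, -0.001, -0.002]
wrist_force: [1.5, 0.4, -2.6]
opening: 0.0239
```

```bash
python3 look.py b
```

```text
at [ 0.4817 -0.0118  0.0702] -126.62 t 17.9 F [ 1.5  0.4 -2.6] open 0.0239
pivot est [0.5637366  0.09856084]
ref [111, 91, 57, 23, 8, 5, 5, 9, 17, 28, 38, 44, 45, 44, 42, 41, 41, 40, 38, 35, 34, 38, 49, 67, 87, 102, 103, 90, 69, 49, 38, 31, 28, 34, 51, 76, 99, 112, 112, 106, 101, 100, 99, 101, 107, 114, 118, 118, 112, 98, 71, 37, 15, 13, 28, 50, 72, 91, 100, 100, 95, 93, 94, 95, 97, 98, 98, 98, 98, 98, 97, 97, 96, 95, 95, 95, 96, 96, 96, 95, 94, 94, 94, 95, 95, 95, 96, 96, 96, 97, 98, 99, 99, 95, 88, 71, 44, 20, 15, 32, 59, 86, 107, 117, 118]
now [133, 133, 133, 133, 132, 132, 133, 135, 137, 138, 131, 104, 60, 19, 6, 10, 14, 16, 22, 36, 49, 55, 55, 53, 51, 51, 50, 49, 47, 43, 42, 47, 60, 82, 106, 124, 128, 117, 92, 64, 44, 35, 36, 47, 70, 98, 124, 138, 137, 130, 123, 111, 83, 50, 35, 50, 82, 109, 121, 120, 114, 112, 113, 115, 117, 118, 118, 118, 118, 117, 117, 116, 115, 115, 115, 115, 116, 116, 116, 115, 114, 114, 114, 115, 115, 116, 116, 116, 117, 117, 118, 119, 120, 116, 107, 86, 55, 26, 20, 40, 73, 105, 129, 141, 142]
```

Request:
send_rows --targets "-0.1 -1.44 0 -6; -0.3 -2.86 0 -12; -0.7 -4.25 0 -18; -1.2 -5.6 0 -24; -1.85 -6.9 0 -30"

```text
time: 18.5
eef_pos: [0.5473, -0.0384, 0.0698]
tcp_rot: [-0.668, 0.744, 0.001, -0.003]
wrist_force: [-0.8, 0.3, -1.2]
opening: 0.0239
```

Request:
send_rows --targets "-0.1 -1.44 0 -6; -0.3 -2.86 0 -12; -0.7 -4.25 0 -18; -1.2 -5.6 0 -24; -1.75 -6.7 0 -29"

```text
time: 19.0
eef_pos: [0.6158, -0.0289, 0.069]
tcp_rot: [0.834, -0.551, -0.002, 0.003]
wrist_force: [-1.7, -2.9, -0.5]
opening: 0.0239
```

Request:
send_rows --targets "-0.1 1.44 0 6; -0.3 2.86 0 12; -0.7 4.25 0 18; -1.2 5.6 0 24; -1.85 6.9 0 30"

```text
time: 19.5
eef_pos: [0.5452, -0.0392, 0.0696]
tcp_rot: [-0.662, 0.75, 0.001, -0.003]
wrist_force: [2.1, 0.1, -1.8]
opening: 0.0239
```

Request:
send_rows --targets "-0.1 1.44 0 6; -0.3 2.86 0 12; -0.7 4.25 0 18; -1.2 5.6 0 24; -1.75 6.7 0 29"

```text
time: 20.0
eef_pos: [0.4805, -0.0136, 0.07]
tcp_rot: [-0.451, 0.892, -0.0, -0.003]
wrist_force: [1.8, -0.8, -1.7]
opening: 0.0238
```

```bash
python3 look.py c
```

```text
at [ 0.4805 -0.0136  0.07  ] -126.36 t 20.0 F [ 1.8 -0.8 -1.7] open 0.0238
pivot est [0.56201062 0.09711291]
ref [111, 91, 57, 23, 8, 5, 5, 9, 17, 28, 38, 44, 45, 44, 42, 41, 41, 40, 38, 35, 34, 38, 49, 67, 87, 102, 103, 90, 69, 49, 38, 31, 28, 34, 51, 76, 99, 112, 112, 106, 101, 100, 99, 101, 107, 114, 118, 118, 112, 98, 71, 37, 15, 13, 28, 50, 72, 91, 100, 100, 95, 93, 94, 95, 97, 98, 98, 98, 98, 98, 97, 97, 96, 95, 95, 95, 96, 96, 96, 95, 94, 94, 94, 95, 95, 95, 96, 96, 96, 97, 98, 99, 99, 95, 88, 71, 44, 20, 15, 32, 59, 86, 107, 117, 118]
now [133, 134, 133, 133, 132, 132, 132, 132, 132, 131, 130, 130, 131, 133, 135, 134, 125, 101, 65, 30, 13, 11, 12, 13, 17, 27, 41, 52, 56, 55, 52, 51, 51, 50, 48, 44, 41, 42, 52, 71, 93, 114, 122, 110, 82, 57, 45, 40, 36, 42, 60, 87, 112, 128, 130, 123, 115, 111, 108, 106, 106, 109, 113, 114, 115, 116, 118, 119, 119, 118, 117, 116, 115, 115, 115, 115, 115, 115, 115, 115, 115, 114, 114, 114, 115, 116, 116, 116, 116, 116, 116, 115, 116, 118, 118, 113, 96, 67, 40, 38, 65, 101, 129, 141, 141]
```

Jaw at about 16 mm (notch 4), specimen pushed about 1.5 mm to the stop, pad barely pressed. I reseat the handle, then do one more notch.

Request:
send_rows --targets "-0.1 0 0 0; -0.2 0 0 0; -0.3 0 0 0; -0.35 0 0 0; -0.35 0 0 0"

```text
time: 20.6
eef_pos: [0.4821, -0.0107, 0.0698]
tcp_rot: [-0.453, 0.892, 0.0, -0.003]
wrist_force: [0.1, -0.4, -2.1]
opening: 0.0237
```

Request:
send_rows --targets "-0.1 -1.44 0 -6; -0.3 -2.86 0 -12; -0.7 -4.25 0 -18; -1.2 -5.6 0 -24; -1.7 -6.7 0 -29"

```text
time: 21.1
eef_pos: [0.5457, -0.0373, 0.0691]
tcp_rot: [-0.663, 0.749, 0.001, -0.004]
wrist_force: [-3.2, 1.1, -1.0]
opening: 0.024
```

Request:
send_rows --targets "0 -0.5 0 -2; -0.05 -1 0 -4; -0.05 -1.2 0 -5; -0.05 -1.2 0 -5; -0.05 -1.2 0 -5"

```text
time: 21.6
eef_pos: [0.5571, -0.0384, 0.0687]
tcp_rot: [-0.695, 0.719, 0.002, -0.004]
wrist_force: [-1.8, -0.8, -2.2]
opening: 0.0242
```

```bash
python3 look.py d
```

```text
at [ 0.5571 -0.0384  0.0687] -92.0 t 21.6 F [-1.8 -0.8 -2.2] open 0.0242
pivot est [0.56185335 0.09900327]
ref [111, 91, 57, 23, 8, 5, 5, 9, 17, 28, 38, 44, 45, 44, 42, 41, 41, 40, 38, 35, 34, 38, 49, 67, 87, 102, 103, 90, 69, 49, 38, 31, 28, 34, 51, 76, 99, 112, 112, 106, 101, 100, 99, 101, 107, 114, 118, 118, 112, 98, 71, 37, 15, 13, 28, 50, 72, 91, 100, 100, 95, 93, 94, 95, 97, 98, 98, 98, 98, 98, 97, 97, 96, 95, 95, 95, 96, 96, 96, 95, 94, 94, 94, 95, 95, 95, 96, 96, 96, 97, 98, 99, 99, 95, 88, 71, 44, 20, 15, 32, 59, 86, 107, 117, 118]
now [80, 82, 85, 89, 92, 94, 100, 106, 111, 118, 123, 124, 125, 125, 120, 113, 109, 103, 96, 92, 87, 80, 75, 71, 65, 59, 57, 55, 53, 52, 53, 52, 51, 50, 50, 49, 48, 47, 47, 47, 47, 46, 46, 45, 45, 45, 44, 44, 44, 44, 44, 44, 44, 44, 44, 44, 44, 44, 44, 44, 44, 44, 44, 44, 43, 43, 44, 44, 43, 43, 43, 43, 43, 43, 43, 43, 43, 44, 43, 43, 44, 44, 44, 44, 45, 45, 45, 45, 45, 45, 46, 46, 46, 46, 46, 46, 46, 46, 46, 47, 47, 47, 47, 47, 47]
```

Request:
send_rows --targets "-0.1 1.44 0 6; -0.3 2.86 0 12; -0.7 4.25 0 18; -1.2 5.6 0 24; -1.85 6.9 0 30"

```text
time: 22.2
eef_pos: [0.4896, -0.0169, 0.07]
tcp_rot: [-0.483, 0.876, 0.0, -0.003]
wrist_force: [0.0, 0.0, -1.9]
opening: 0.0233
```

```bash
python3 look.py e
```

```text
at [ 0.4896 -0.0169  0.07  ] -122.24 t 22.2 F [ 0.   0.  -1.9] open 0.0233
pivot est [0.56291785 0.09935509]
ref [111, 91, 57, 23, 8, 5, 5, 9, 17, 28, 38, 44, 45, 44, 42, 41, 41, 40, 38, 35, 34, 38, 49, 67, 87, 102, 103, 90, 69, 49, 38, 31, 28, 34, 51, 76, 99, 112, 112, 106, 101, 100, 99, 101, 107, 114, 118, 118, 112, 98, 71, 37, 15, 13, 28, 50, 72, 91, 100, 100, 95, 93, 94, 95, 97, 98, 98, 98, 98, 98, 97, 97, 96, 95, 95, 95, 96, 96, 96, 95, 94, 94, 94, 95, 95, 95, 96, 96, 96, 97, 98, 99, 99, 95, 88, 71, 44, 20, 15, 32, 59, 86, 107, 117, 118]
now [135, 135, 135, 135, 135, 134, 134, 134, 133, 133, 132, 132, 132, 133, 133, 132, 125, 117, 114, 114, 114, 103, 74, 44, 29, 22, 12, 8, 16, 30, 44, 54, 57, 55, 53, 52, 51, 50, 48, 47, 47, 49, 52, 56, 58, 57, 53, 46, 39, 43, 61, 88, 113, 130, 132, 125, 117, 113, 110, 108, 108, 111, 114, 115, 116, 118, 120, 121, 121, 120, 119, 118, 117, 117, 117, 117, 117, 117, 117, 116, 116, 116, 116, 116, 117, 117, 118, 118, 118, 118, 118, 117, 117, 119, 120, 115, 98, 69, 42, 39, 66, 102, 131, 143, 144]
```

Jaw at about 20 mm. The pad's back edge moved only about 16 mm and the specimen is unchanged, so the pad is pressed back about 4 mm. Now I press the handle home.

Request:
send_rows --targets "-0.1 0 0 0; -0.2 0 0 0; -0.3 0 0 0; -0.4 0 0 0; -0.4 0 0 0" --newtons 35

```text
time: 22.8
eef_pos: [0.4891, -0.0154, 0.0697]
tcp_rot: [-0.484, 0.875, 0.0, -0.006]
wrist_force: [-5.2, -9.9, 3.0]
opening: 0.0238
```

Request:
send_rows --targets "0 0 0 0; 0 0 0 0; 0 0 0 0; 0 0 0 0; 0 0 0 0" --fingers 0.3

```text
time: 23.3
eef_pos: [0.4895, -0.0151, 0.0698]
tcp_rot: [-0.485, 0.875, 0.0, -0.006]
wrist_force: [0.0, -0.1, 0.1]
opening: 0.0554
```

Request:
send_rows --targets "0 0 0 0; 0 0 -1 0; 0 0 -3 0; 0 0 -6 0; 0 0 -9 0"

```text
time: 23.8
eef_pos: [0.4902, -0.0148, 0.1613]
tcp_rot: [-0.485, 0.875, 0.0, -0.006]
wrist_force: [0.3, 0.6, 0.8]
opening: 0.0569
```

Request:
send_rows --targets "3 2 -4 0; 6 5 -7 0; 9 9 -9 0; 11 13 -9 0; 11 13 -9 0"

```text
time: 24.3
eef_pos: [0.3188, -0.0394, 0.2552]
tcp_rot: [-0.485, 0.875, 0.001, -0.003]
wrist_force: [1.8, 0.4, 0.7]
opening: 0.0571
```

```bash
python3 - <<'E'
from h import *
plan([])
E
```

```text
at [ 0.3188 -0.0394  0.2552] -121.99 t 24.3 F [1.8 0.4 0.7] open 0.0571
```

Request:
send_rows --targets "3 -4 0 0; 6 -8 0 0; 9 -12 0 0; 12 -16 0 0; 14.5 -19.5 0 0"

```text
time: 24.8
eef_pos: [0.4078, -0.2682, 0.2556]
tcp_rot: [-0.485, 0.875, 0.0, -0.002]
wrist_force: [1.6, 0.3, 0.8]
opening: 0.0568
```

```bash
python3 look.py f; python3 - <<'E'
from h import *
a=cv2.imread("pics/top_f.png")[160:290,95:275]; b=manip.capture("side")[105:245,150:310]
print("t",manip.state()["time"])
cv2.imwrite("pics/final.png",np.hstack([cv2.resize(a,(440,318),interpolation=cv2.INTER_CUBIC),cv2.resize(b,(360,318),interpolation=cv2.INTER_CUBIC)]))
c=manip.calibration("top")
manip.capture("top")
for t,z in [("shoulder",.068),("socket_mouth",.068),("handle",.078),("weight",.04),("spare",.025),("jar",.06)]:
    print(t,[(np.round(x["position"]).tolist(),round(x["conf"],2),np.round(world(c,x["position"],z)[0,:2],3).tolist()) for x in manip.spot_in("top",t)[:2]])
E
```

```text
at [ 0.4078 -0.2682  0.2556] -122.0 t 24.8 F [1.6 0.3 0.8] open 0.0568
pivot est [ 0.48065867 -0.15160127]
ref [111, 91, 57, 23, 8, 5, 5, 9, 17, 28, 38, 44, 45, 44, 42, 41, 41, 40, 38, 35, 34, 38, 49, 67, 87, 102, 103, 90, 69, 49, 38, 31, 28, 34, 51, 76, 99, 112, 112, 106, 101, 100, 99, 101, 107, 114, 118, 118, 112, 98, 71, 37, 15, 13, 28, 50, 72, 91, 100, 100, 95, 93, 94, 95, 97, 98, 98, 98, 98, 98, 97, 97, 96, 95, 95, 95, 96, 96, 96, 95, 94, 94, 94, 95, 95, 95, 96, 96, 96, 97, 98, 99, 99, 95, 88, 71, 44, 20, 15, 32, 59, 86, 107, 117, 118]
now [138, 138, 138, 138, 137, 137, 137, 136, 136, 136, 135, 134, 135, 136, 136, 134, 128, 120, 116, 116, 116, 105, 75, 44, 30, 22, 13, 9, 17, 31, 45, 55, 59, 57, 54, 53, 53, 51, 50, 48, 48, 51, 54, 58, 59, 58, 55, 47, 40, 43, 62, 90, 115, 132, 135, 127, 120, 116, 113, 111, 111, 113, 116, 117, 118, 121, 123, 124, 124, 122, 121, 120, 119, 119, 119, 119, 119, 119, 119, 119, 119, 119, 119, 119, 119, 120, 120, 121, 120, 120, 120, 119, 120, 122, 122, 117, 100, 71, 43, 40, 68, 105, 134, 146, 146]
t 24.95
shoulder []
socket_mouth [([215.0, 216.0], 0.86, [0.546, 0.067])]
handle [([237.0, 239.0], 0.52, [0.496, 0.017]), ([201.0, 121.0], 0.35, [0.574, 0.269])]
weight [([282.0, 150.0], 0.59, [0.402, 0.21])]
spare [([130.0, 168.0], 0.6, [0.748, 0.182])]
jar [([142.0, 332.0], 0.91, [0.706, -0.188]), ([213.0, 215.0], 0.35, [0.551, 0.069])]
```

View pics/final.png

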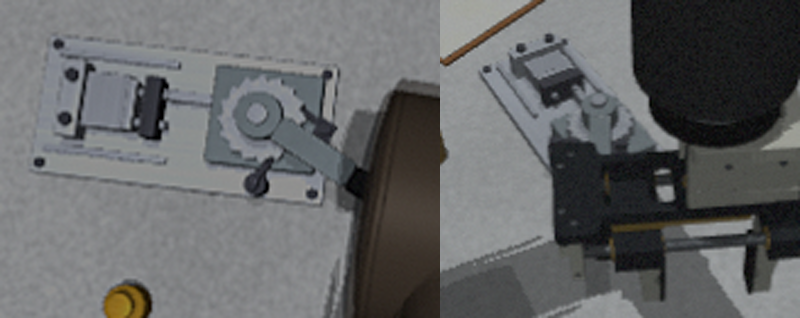

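The last picture shows the specimen between pad and stop. The black grip starts right at the tube's end with no silver blade between. One numeric check of that joint, then I hand in.

```bash
python3 - <<'E'
from h import *
c=manip.calibration("top"); im=cv2.cvtColor(cv2.imread("pics/top_f.png"),cv2.COLOR_BGR2GRAY)
a=np.radians(-122.); P=np.array([.5625,.097]); e=np.array([np.cos(a),np.sin(a)])
for off in (-4,0,4):
    pts=[(*(P+r/1e3*e+off/1e3*np.array([-e[1],e[0]])),.08) for r in range(70,125,2)]
    q=pix(c,pts).astype(np.float32)
    print(off,cv2.remap(im,q[:,1:2],q[:,0:1],cv2.INTER_LINEAR)[:,0].tolist())
E
```

```text
-4 [107, 104, 103, 105, 105, 109, 98, 87, 82, 68, 66, 66, 55, 26, 5, 13, 14, 12, 11, 15, 20, 23, 25, 29, 35, 39, 41, 48]
0 [104, 105, 105, 106, 109, 103, 91, 78, 65, 60, 64, 69, 56, 23, 7, 14, 16, 14, 13, 16, 20, 23, 28, 30, 36, 38, 46, 58]
4 [105, 105, 105, 107, 108, 96, 76, 65, 62, 64, 63, 66, 48, 20, 6, 4, 11, 12, 17, 19, 23, 26, 32, 37, 35, 44, 54, 55]
```

```bash
python3 -c "
from h import *
print(manip.job_done(), manip.state()['time'])"
```

```text
the job is handed in; nothing more can be done
the job is handed in; nothing more can be done
```

I drew the handle out of its holder, put it home in the lever socket and ratcheted the clamp five notches. The handle is still in the socket, and the job was handed in at about 25 s of the 67 s limit.

- **Clamp:** In the last top view the jaw is about 20 mm forward. The specimen has moved about 1.5 mm onto the back stop and stays put. The pad is pressed back about 4 mm, give or take 0.5 mm, within the 3–8 mm asked. My estimate before driving was about 5 mm.
- **Handle:** It pressed home against 11 N before I let go. The top view afterwards shows grip meeting socket 95–96 mm from the pivot, where 96 mm is fully home, with no blade showing. The handle crept 1–2 mm while I was swinging the lever, so I pressed it home again.
- **Bystanders:** No move went near the weight, spare block or jar. The position check put them within about 13 mm of my first rough hand-picked positions. Their pixel positions in the top view match the start to within 2 pixels.
- **Not confirmed:** The gripper hid the socket mouth during insertion, so I judged that by force and position. In the final check the shoulder was not detected, and the mouth was reported mid-lever, so I relied on the picture and a brightness profile instead.

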